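Click the roll side shut and hold the loaf lid open

TASK

I am about to put the loaf away in the red twin bread bin. First push down the lid of the narrow roll side, which was left ajar, until it clicks shut; then let the lid of the wide loaf side go with its release lever, lift that lid to 50 degrees open (give or take 5) and keep it up there for me: it would drop by itself, so finish while still holding it and do not let go. Leave the jam jar, the grater, the plate and the spatula where they are, and the roll side shut.

Things in the scene. Friction and masses are not known exactly. Their poses are not given: they have to be found in the camera images.
- bread_bin: Red plastic bin, two compartments, a flat hinged lid on each; does not slide. 210 deep (x), 420 wide (y), 145 high to the rim. Origin under its centre, x to its back, y to the left seen from the robot, z up; the front with tabs and levers faces the robot. Wide loaf side: y -40 to 210 mm. Narrow roll side: y -210 to -40. Both lids hinge on the back rim (x 105, z 145), 220 long, 6 thick.
- loaf_lid (a joint): Loaf lid's opening angle, rad: 0 flat shut, grows as its front rises, stop 1.75. Starts latched (0.007) and cannot be lifted until its lever is pressed; then a sprung pin pops it about 0.14 ajar, where it stays when the lever is let go. Above that it falls back freely (lid 0.18 kg, no stay).
- loaf_tab (a point): Centre of the loaf lid's ivory pull tab, a bar in the plane of the lid: 34 mm wide along the hinge, 38 long, sticking out from the lid's front edge, 10 thick, both sides free. Gripped across the 34 mm it turns between the fingers as the lid rises. 238 mm from the hinge line; 148.5 above the counter when shut. x towards the hinge, y along it, z out of the lid's top.
- loaf_lever (a joint): Black release lever of the loaf lid, 70 mm to the right (bin -y) of its tab: rad, 0 at rest, grows as the paddle is pressed, stop 0.3. An upright arm with a hooked nose (34 wide, to 169 mm above the counter) grips over the lid's edge. About 2.5 N starts it, about 4 N frees the lid at about 0.1 (5 mm down). Springs back.
- loaf_paddle (a point): Top of the loaf lever's paddle, 10 mm from its free end, where it is pressed straight down. Paddle 36 mm wide, sticking out in front of the bin below the lids, top 111 mm above the counter at rest; the point is 49 mm in front of the lever's pivot.
- roll_lid (a joint): Roll lid's opening angle, rad, as loaf_lid. Starts unlatched, propped about 0.14 ajar by its pin. Pushed down at its tab with about 7 N (at most 10) it rides over the nose of its own lever and clicks when pressed right down to 0; it then stays at about 0.007. Pushed less far it springs up again.
- roll_tab (a point): Centre of the roll lid's pull tab; size, axes and distance from the hinge as loaf_tab (top face 153.5 mm above the counter when shut). Its lever, like the other, stands 70 mm to the right.
- jam_jar: Glass jam jar with a green screw lid, 72 mm across, 105 high, loose beside the bin; origin under its centre.
- grater: Four-sided steel box grater with a black handle, 93 mm square at the foot, 200 high, loose beside the bin; origin under its centre.
- plate: White ceramic plate, 210 mm across, 22 high, loose on the counter in front of the bin to one side; origin under its centre.
- spatula: Wooden spatula, 280 mm long, lying loose on the counter in front of the bin to one side; x along its length, handle to -x.
There are look-alikes about, which are no part of the job. Of the things that look like the jam_jar, take the one that is farthest to the robot's right at the start. Of the things that look like the grater, take the one that is farthest to the robot's right at the start.

How it is judged:
By the outcome, as a careful person would: the job done as asked, in the order asked, and still so for the second after the job is handed in, while the arm keeps its last pose, push and grip.
It also fails if it takes over 51 s, if anything falls off the work surface, if the arm or the gripper's body presses on something with over 40 N, if the wrist force passes 120 N, or if a joint passes its speed limit or range.

ROBOT

A 7-joint arm with a two-finger parallel gripper is mounted at the origin on the work surface. World frame = base frame: x ahead of the robot, y to its left, z up, the work surface at z = 0. Lengths are in m, angles in rad, forces in N, time in s.
With the tool pointing down it reaches from about 0.425 to 0.925 m from the base axis. Payload 6.8 kg.
Tool frame: the origin (TCP) lies at the very end of the fingers, on their centre line; the grasp point (between the pads) lies 19 mm behind it; z points along the fingers, y is the line along which they close (so a half turn about z gives the same grasp; the last joint's range is limited). The gripper opens to 85 mm and grips with 20 to 120 N. Pads are 22 mm wide; open, the fingers measure 114 mm over their backs; the gripper's body (76 mm by 85 mm) begins 54 mm behind the grasp point. The pads swing forward as they close: fully open they stand 13 mm farther back than shut.
Start: joints at [1.029, 0.477, 0.022, 1.555, -0.011, 1.109, -0.083], TCP at [0.284, -0.612, 0.231] pointing down, gripper open.
Joint ranges: [-2.96, 2.96], [-0.34, 2.1], [-1.41, 1.46], [0.24, 2.44], [-1.37, 4.51], [0.17, 1.92], [-2.96, 2.96]. Speed limits (rad/s): [2.39, 2.39, 3.14, 3.14, 3.14, 3.14, 3.14].

INTERFACE

Orientations are given as a unit quaternion [w, x, y, z].
In Python, from station import bot gives the robot as it stands. The module is installed in compiled form; this text tells all that it offers.
- The arm moves only by the shell command python3 -m jog 'ROWS' [OPENING] [FORCE]. ROWS is JSON, a list of rows, each a list of 4 numbers: the shift along the tool's x, y, z in cm, then the turn about the tool's z in rad. In form: [[x, y, z, spin], ...]. A call has 1 to 20 rows; each row is the pose to reach, as a shift and turn from the pose commanded when the call began, along the tool's axes at that moment; what a row does not reach only later rows make up. A row lasts 1/12 s, in which the tool goes at most 41.7 mm and 7.16 degrees, less where a joint would pass 70% of its speed; a pose out of reach is approached as far as the arm can. A call with a gripper value outside its range is refused whole. OPENING is the closure, from -1 (fully open) to 1 (shut), set as the call begins (- or left out, the last holds). The fingers move at their own pace and stop on an object; FORCE is the grip in N (left out, the last holds). Time passes only in rows, so rows that repeat a pose let the fingers close. It gives the time, the measured TCP pose, the force, the opening and the grip force at its end, in the units of the state.
- bot.get_obs(): the state, without advancing time (a new reading comes with each control period).
- bot.read_camera(name): name is "scene" or "top"; returns a dict with "pixels" (384x512x3 uint8, red, green, blue), "depth" (384x512 float32, m along the optical axis (not along the pixel's ray), 0 where there is no reading), "fovy" (degrees; the focal length in pixels is half the picture's height over the tangent of half this angle, whatever the lens; pixels are square), "cx", "cy" (the principal point, pixels), "distortion" ([k1, k2, p1, p2, k3] as OpenCV has them; the pictures are not rectified), "pose" (4x4, takes a point from camera to world coordinates). Camera axes: x right, y down, z forward; pixel columns grow to the right and rows downward; lengths in m; the calibration is good to about 2 mm. A picture is of the moment at which its call begins.
- bot.hand_in(): hands the job in; it is judged then, once.
The state is a dict: "t": time; "q": joint angles; "joint_vel": joint speeds; "joint_torque": joint torques, N m; "eef_pos": TCP position; "tool_rot": TCP orientation; "contact_force": force on the tool from outside, world axes, zero at the start; "torque": the same for the moment, N m; "gripper_width": opening from 0.0 (shut) to 1.0 (fully open); "grasp_force": force on a finger pad.
Only numpy, scipy, OpenCV 4.12 (cv2) and the standard library are available. Lean on these libraries where they do the work, as an engineer would, in place of code of your own. Each camera call takes 0.05 s, during which the arm holds its last target. There are 200 camera calls.

## Working session

There is one attempt and no reset: what is moved stays moved. The work goes in short steps, Python scripts to look and compute and a shell command to move; the robot and the scene stay as the last step left them, time stands still between calls to the robot, and variables do not carry over. Pictures are saved under pics/ and viewed, at most 10 in all, crops included, and the job is handed in when it is done.

```bash
mkdir -p pics
cat > h.py <<'E'
import numpy as np, cv2
from station import bot
def cam(n):
    c=bot.read_camera(n); h=c["pixels"].shape[0]
    f=h/2/np.tan(np.radians(c["fovy"])/2)
    c["K"]=np.array([[f,0,c["cx"]],[0,f,c["cy"]],[0,0,1.]]); return c
def save(c,fn): cv2.imwrite(fn,cv2.cvtColor(c["pixels"],cv2.COLOR_RGB2BGR))
def rays(c,uv):
    uv=np.asarray(uv,float).reshape(-1,1,2)
    n=cv2.undistortPoints(uv,c["K"],np.array(c["distortion"],float)).reshape(-1,2)
    return np.c_[n,np.ones(len(n))]
def onz(c,uv,z):
    P=np.array(c["pose"]); d=rays(c,uv)@P[:3,:3].T; o=P[:3,3]
    return o+d*((z-o[2])/d[:,2])[:,None]
def depthpts(c,uv):
    uv=np.asarray(uv,int).reshape(-1,2); P=np.array(c["pose"])
    z=c["depth"][uv[:,1],uv[:,0]]
    return (rays(c,uv)*z[:,None])@P[:3,:3].T+P[:3,3]
E
python3 - <<'E'
from h import *
for n in("scene","top"):
    c=cam(n); save(c,f"pics/{n}0.png"); print(n,np.round(c["pose"],3).tolist(),c["fovy"],c["cx"],c["cy"],c["distortion"])
o=bot.get_obs();print(o)
E
```

```text
scene [[-0.644, 0.527, -0.554, 1.238], [0.765, 0.431, -0.478, 0.614], [-0.013, -0.732, -0.681, 0.974], [0.0, 0.0, 0.0, 1.0]] 43.84237679179784 254.3520673325464 189.22463946129574 [-0.1800908  0.         0.         0.         0.       ]
top [[-0.027, -0.989, 0.144, 0.334], [-1.0, 0.027, -0.004, -0.002], [0.0, -0.144, -0.99, 1.484], [0.0, 0.0, 0.0, 1.0]] 49.31231924894611 257.659689565684 192.87087348132636 [-0.13129471  0.          0.          0.          0.        ]
{'t': 0.1, 'q': array([ 1.02887755,  0.47772536,  0.02234315,  1.55633131, -0.01150044,
        1.10930443, -0.08305893]), 'joint_vel': array([ 5.78200703e-04, -1.97929845e-03, -1.70413177e-03, -2.39558975e-03,
        9.52435150e-05, -2.46644348e-04, -1.64696367e-03]), 'joint_torque': array([ 5.48013108e-03, -5.97758639e+01,  1.61391858e+00, -2.81953132e+01,
        1.27716290e-02,  5.04687967e-03,  4.42550444e-06]), 'eef_pos': array([ 0.28349828, -0.61200022,  0.23042662]), 'tool_rot': array([-7.85990792e-04,  9.76560392e-01,  2.15242023e-01, -2.34188130e-04]), 'contact_force': array([ 0.57671999, -0.02938259, -0.57780714]), 'torque': array([0.00799673, 0.02149312, 0.0217949 ]), 'grasp_force': 0.0, 'gripper_width': 1.0002089208823854}
```

View pics/scene0.png

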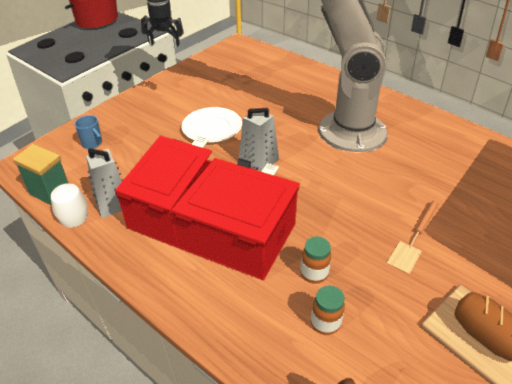

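View pics/top0.png

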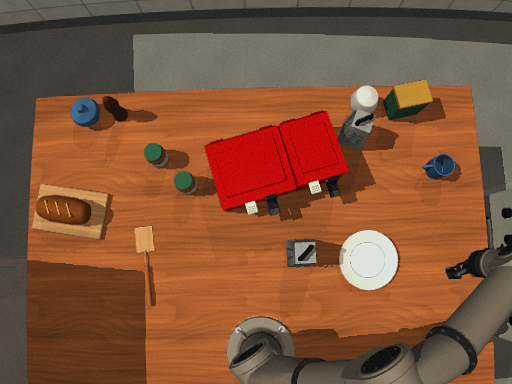

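The top view shows the bin at about (275,160). The loaf tab is at (251,207) with its lever at (272,205), and the roll tab is at (315,187) with its lever at (333,188). There are two jars, at (155,155) and (185,182), and the one farther right is (185,182). There are two graters, at (358,128) and (301,252), and the one farther right is (358,128). The decoy grater stands in front of the bin. Next I'll measure the tabs and levers with masks and check them in a crop.

Run:
```python
from h import *
c=cam("top"); im=c["pixels"]; hsv=cv2.cvtColor(im,cv2.COLOR_RGB2HSV)
def blobs(m,lo,hi,box):
    x0,y0,x1,y1=box; mm=np.zeros_like(m); mm[y0:y1,x0:x1]=m[y0:y1,x0:x1]
    n,l,s,ce=cv2.connectedComponentsWithStats(mm)
    return [(s[i],ce[i],np.argwhere(l==i)[:,::-1]) for i in range(1,n) if lo<s[i][4]<hi]
iv=((hsv[...,1]<90)&(hsv[...,2]>170)).astype(np.uint8)
bk=((hsv[...,2]<50)).astype(np.uint8)
box=(235,170,345,225)
for nm,m in(("ivory",iv),("black",bk)):
    for s,ce,p in blobs(m,15,800,box):
        P=depthpts(c,p); print(nm,s,ce.round(1),"med",np.median(P,0).round(4),"z range",P[:,2].min().round(3),P[:,2].max().round(3),"rect",cv2.minAreaRect(p.astype(np.float32)))
        for z in(.1535,.1865,.111): print("   z",z,onz(c,ce,z).round(4))
red=(((hsv[...,0]<6)|(hsv[...,0]>174))&(hsv[...,1]>180)&(hsv[...,2]>60)).astype(np.uint8)
uv=np.argwhere(red)[:,::-1]; P=depthpts(c,uv); 
k=(P[:,2]>.14)&(P[:,2]<.2); r=cv2.minAreaRect(P[k][:,:2].astype(np.float32)); print("red top rect",r)
# other items
for nm,(u,v) in dict(decoygr=(301,252),plate=(368,260)).items():
    q=np.array([(a,b) for a in range(u-35,u+36) for b in range(v-35,v+36)]); P=depthpts(c,q); P=P[P[:,2]>.012]; print(nm,P.min(0).round(3),P.max(0).round(3))
cr=cv2.resize(im[150:240,225:355],None,fx=6,fy=6,interpolation=cv2.INTER_CUBIC); cv2.imwrite("pics/crop1.png",cr[...,::-1])
```

```text
ivory [309 180  12  14 110] [314.5 186.4] med [ 0.5385 -0.187   0.1844] z range 0.174 1.484 rect ((314.5, 186.49996948242188), (11.126203536987305, 10.302042007446289), 74.05460357666016)
   z 0.1535 [[ 0.5428 -0.192   0.1535]]
   z 0.1865 [[ 0.5376 -0.1873  0.1865]]
   z 0.111 [[ 0.5494 -0.1981  0.111 ]]
ivory [245 201  13  13 115] [250.8 207. ] med [0.4812 0.0147 0.1564] z range 0.15 0.164 rect ((251.00001525878906, 207.00001525878906), (11.384199142456055, 10.119288444519043), 71.56504821777344)
   z 0.1535 [[0.4817 0.0151 0.1535]]
   z 0.1865 [[0.478  0.0147 0.1865]]
   z 0.111 [[0.4864 0.0157 0.111 ]]
black [326 175  13  22 178] [332.3 184.7] med [ 0.5551 -0.2558  0.114 ] z range -0.002 0.176 rect ((332.0, 185.5), (21.0, 12.0), 90.0)
   z 0.1535 [[ 0.5469 -0.2503  0.1535]]
   z 0.1865 [[ 0.5416 -0.2441  0.1865]]
   z 0.111 [[ 0.5537 -0.2582  0.111 ]]
black [266 194  14  21 159] [271.9 202.2] med [ 0.5007 -0.0536  0.1146] z range 0.004 0.175 rect ((272.38238525390625, 204.0294189453125), (18.675241470336914, 10.914102554321289), 75.96376037597656)
   z 0.1535 [[ 0.4952 -0.053   0.1535]]
   z 0.1865 [[ 0.4912 -0.0517  0.1865]]
   z 0.111 [[ 0.5004 -0.0546  0.111 ]]
red top rect ((0.6411757469177246, -0.068155437707901), (0.22950555384159088, 0.42766958475112915), 15.132345199584961)
decoygr [ 0.221 -0.194  0.012] [ 0.395 -0.002  1.484]
plate [ 0.197 -0.495  0.012] [ 0.404 -0.002  1.484]
```

View pics/crop1.png

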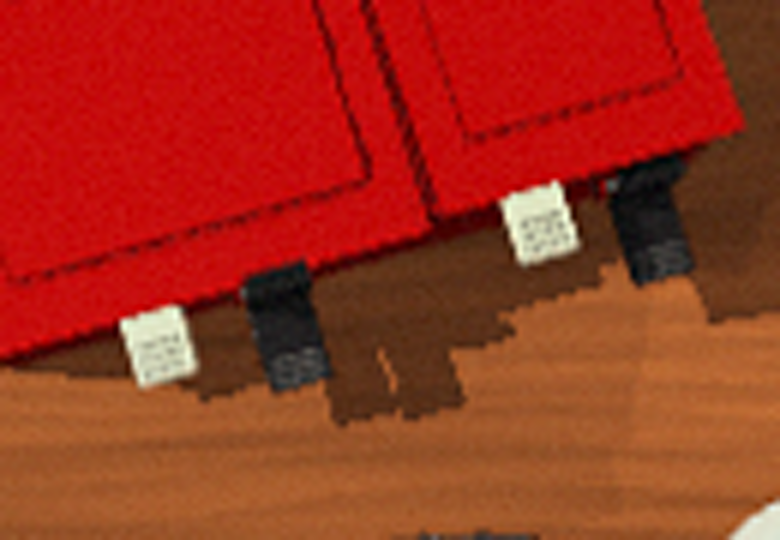

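The crop shows the ivory tabs at (160,346) for loaf and (540,224) for roll. The stippled paddle ends are at (298,370) for the loaf lever and (665,262) for the roll lever. So the choice of tab and lever is clear.

```bash
cat > g.py <<'E'
from h import *
from scipy.spatial.transform import Rotation as R
YAW=np.radians(15.0); BX=np.array([np.cos(YAW),np.sin(YAW),0]); BY=np.array([-np.sin(YAW),np.cos(YAW),0])
def go(target):
    o=bot.get_obs(); q=o["tool_rot"]; r=R.from_quat(np.r_[q[1:],q[0]])
    d=r.inv().apply(np.array(target)-o["eef_pos"])*100
    tx=r.as_matrix()[:,0]; a=np.arctan2(tx[1],tx[0])
    print("t",round(o["t"],2),"eef",o["eef_pos"].round(4),"F",o["contact_force"].round(1),"shift cm",d.round(2),"spin",round(a-YAW,3))
E
python3 - <<'E'
from g import *
c=cam("top")
T=onz(c,(250.8,207),.1535)[0]
for nm,u in dict(loafpad=(298,370),loafpadfront=(305,388),rollpad=(665,262)).items():
    p=onz(c,np.array(u)/6+[225,150]-.4,.111)[0]; d=p-T; print(nm,p.round(4),"rel loaf tab bin x,y",(d@BX).round(4),(d@BY).round(4))
for nm,b in dict(decoygr=(286,238,319,268),gr=(340,106,374,150)).items():
    q=np.array([(a,v) for a in range(b[0],b[2]) for v in range(b[1],b[3])]); P=depthpts(c,q); P=P[(P[:,2]>.03)&(P[:,2]<.25)]; print(nm,P.min(0).round(3),P.max(0).round(3))
go([.535,-.1867,.25])
E
```

```text
loafpad [ 0.4701 -0.0613  0.111 ] rel loaf tab bin x,y -0.0309 -0.0708
loafpadfront [ 0.4601 -0.0648  0.111 ] rel loaf tab bin x,y -0.0415 -0.0716
rollpad [ 0.5245 -0.2672  0.111 ] rel loaf tab bin x,y -0.0317 -0.2838
decoygr [ 0.286 -0.193  0.03 ] [ 0.382 -0.102  0.208]
gr [ 0.661 -0.432  0.03 ] [ 0.856 -0.279  0.208]
t 0.2 eef [ 0.2836 -0.6122  0.2307] F [-0.7 -0.1  0.3] shift cm [ 40.7  -28.04  -1.9 ] spin 0.172
```

```bash
python3 -m jog '[[1,-0.7,-0.5,0.01],[3,-2,-1,0.02],[6,-4,-2,0.04],[9,-6.2,-2,0.06],[12,-8.3,-2,0.08],[15,-10.3,-2,0.1],[18,-12.4,-2,0.12],[21,-14.5,-2,0.14],[24,-16.5,-2,0.16],[27,-18.6,-2,0.172],[30,-20.7,-2,0.172],[33,-22.7,-2,0.172],[36,-24.8,-2,0.172],[38.5,-26.5,-2,0.172],[40,-27.5,-2,0.172],[40.7,-28,-2,0.172],[40.7,-28,-2,0.172],[40.7,-28,-2,0.172]]' 1 20
python3 - <<'E'
from g import *
go([.5365,-.187,.19])
c=cam("scene"); save(c,"pics/s1.png")
E
```

```text
t: 1.7
eef_pos: [0.5348, -0.1884, 0.2511]
tool_rot: [0.0, 0.991, 0.13, -0.0]
contact_force: [-0.3, -0.6, -0.2]
gripper_width: -0.001
grasp_force: 0.0
t 1.7 eef [ 0.5348 -0.1884  0.2511] F [-0.3 -0.6 -0.2] shift cm [ 0.21 -0.09  6.11] spin -0.001
```

View pics/s1.png

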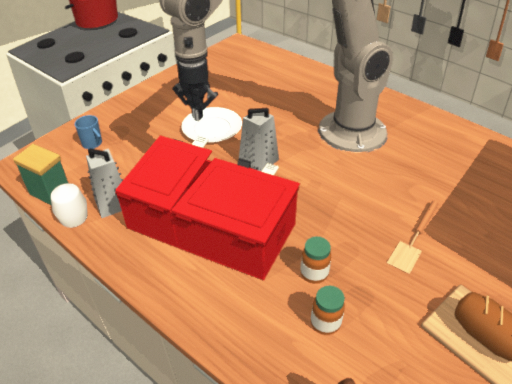

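The scene view shows the closed fingertip at about (200,112), above the ivory roll tab at (200,142). Nothing else has moved. Now I'll press.

```bash
python3 -m jog '[[0.1,0,1,0],[0.1,0,3,0],[0.1,0,5,0],[0.1,0,6,0],[0.1,0,6.8,0],[0.1,0,7.4,0],[0,0,8,0],[0,0,8.6,0],[0,0,9.2,0],[0,0,9.5,0],[0,0,9.75,0],[0,0,9.75,0],[0,0,9.75,0]]'
```

```text
t: 2.83
eef_pos: [0.5356, -0.1876, 0.1541]
tool_rot: [0.0, 0.991, 0.13, 0.0]
contact_force: [-0.2, -0.6, 1.0]
gripper_width: -0.001
grasp_force: 0.7
```

```bash
python3 -m jog '[[0,0,0.15,0],[0,0,0.3,0],[0,0,0.45,0],[0,0,0.5,0],[0,0,0.5,0]]'
```

```text
t: 3.25
eef_pos: [0.5359, -0.1878, 0.153]
tool_rot: [0.001, 0.991, 0.13, 0.001]
contact_force: [-13.0, 1.4, 32.1]
gripper_width: 0.005
grasp_force: 16.2
```

```bash
python3 -m jog '[[0,0,-1,0],[0,0,-3,0],[0,0,-6,0],[0,0,-9,0],[-1,0,-10.5,0],[-3,0,-10.5,0],[-6,0,-10.5,0],[-9,0,-10.5,0],[-11,0,-10.5,0],[-11.5,0,-10.5,0],[-11.5,0,-10.5,0]]'
python3 - <<'E'
from g import *
c=cam("top"); im=c["pixels"]; save(c,"pics/t2.png")
hsv=cv2.cvtColor(im,cv2.COLOR_RGB2HSV); m=((hsv[...,1]<90)&(hsv[...,2]>170)).astype(np.uint8)
n,l,s,ce=cv2.connectedComponentsWithStats(m)
for i in range(1,n):
    if 30<s[i][4]<400 and 235<ce[i][0]<345 and 170<ce[i][1]<225: print(ce[i],s[i],np.median(depthpts(c,np.argwhere(l==i)[:,::-1]),0).round(4))
c2=cam("scene"); cv2.imwrite("pics/s2.png",cv2.resize(c2["pixels"][90:220,110:310],None,fx=4,fy=4)[...,::-1])
go([.470,-.061,.26])
E
```

```text
t: 4.17
eef_pos: [0.4233, -0.2175, 0.254]
tool_rot: [0.0, 0.992, 0.13, 0.0]
contact_force: [0.1, -0.5, -0.1]
gripper_width: -0.0
grasp_force: 0.0
[313.47321429 188.625     ] [308 183  12  13 112] [ 0.5354 -0.1884  0.1569]
[250.83760684 207.1025641 ] [245 201  13  14 117] [0.4813 0.0147 0.1563]
t 4.27 eef [ 0.4254 -0.2166  0.2541] F [-0.3 -0.5 -0.6] shift cm [  8.35 -13.87  -0.58] spin 0.001
```

View pics/s2.png

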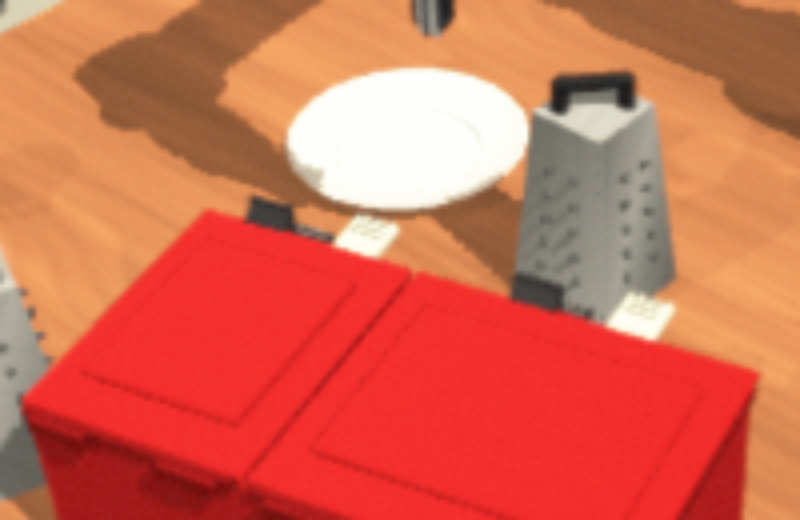

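The crop shows both lids flat. The roll tab at (368,235) sits at the same height as the loaf tab at (640,315), and the nose at (270,212) is over the lid's edge. Next is the loaf paddle.

```bash
python3 -m jog '[[1,-1.5,0,0],[3,-4.5,0,0],[5,-8,0,0],[7,-11,0,0],[8.1,-13,0,0],[8.3,-13.8,0,0],[8.3,-13.8,1,0],[8.3,-13.8,4,0],[8.3,-13.8,7.5,0],[8.3,-13.8,11,0],[8.3,-13.8,13,0],[8.3,-13.8,13.6,0],[8.3,-13.8,13.6,0],[8.3,-13.8,13.6,0]]'
python3 - <<'E'
from g import *
go([.4695,-.0607,.111])
E
```

```text
t: 5.43
eef_pos: [0.4693, -0.0631, 0.1182]
tool_rot: [0.0, 0.992, 0.13, 0.0]
contact_force: [0.5, 0.8, 0.5]
gripper_width: 0.003
grasp_force: 0.0
t 5.43 eef [ 0.4693 -0.0631  0.1182] F [0.5 0.8 0.5] shift cm [ 0.08 -0.22  0.72] spin -0.001
```

Now press about 10 mm down from rest, in slow steps.

```bash
python3 -m jog '[[0,-0.2,0.3,0],[0,-0.2,0.6,0],[0,-0.2,0.9,0],[0,-0.2,1.2,0],[0,-0.2,1.5,0],[0,-0.2,1.7,0],[0,-0.2,1.7,0],[0,-0.2,1.7,0],[0,-0.2,1.7,0]]'
python3 - <<'E'
from g import *
c=cam("scene"); hsv=cv2.cvtColor(c["pixels"],cv2.COLOR_RGB2HSV); m=((hsv[...,1]<90)&(hsv[...,2]>170)).astype(np.uint8)
n,l,s,ce=cv2.connectedComponentsWithStats(m)
for i in range(1,n):
    if 20<s[i][4]<400 and 180<ce[i][0]<300 and 120<ce[i][1]<190: print(ce[i],s[i],np.median(depthpts(c,np.argwhere(l==i)[:,::-1]),0).round(4))
E
```

```text
t: 6.18
eef_pos: [0.4699, -0.0602, 0.1015]
tool_rot: [0.0, 0.991, 0.131, 0.002]
contact_force: [1.9, 0.2, 5.2]
gripper_width: 0.002
grasp_force: 2.7
[201.32478632 148.47863248] [193 143  17  11 117] [ 0.5377 -0.1824  0.1562]
[269.61146497 160.99363057] [261 155  18  13 157] [0.4837 0.0176 0.1819]
```

The loaf lid has popped ajar: its tab is now at z≈0.182, and the roll tab is still down. Next I'll back off, rise, and straddle the loaf tab.

```bash
python3 -m jog '[[-0.3,0,-0.5,0],[-0.8,0,-2,0],[-1,0,-5,0],[-1,0,-9,0],[-1,-0.5,-12.5,0],[0,-2,-14.5,0],[1,-4,-14.5,0],[2.3,-6,-14.5,0],[3.1,-6.9,-14.5,0],[3.2,-7,-14.5,0],[3.2,-7,-14.5,0],[3.2,-7,-14.5,0]]' -0.25 25
python3 - <<'E'
from g import *
go([.4837,.0155,.162])
c=cam("scene"); cv2.imwrite("pics/s3.png",cv2.resize(c["pixels"][60:220,150:350],None,fx=4,fy=3.75)[...,::-1])
c=cam("top"); hsv=cv2.cvtColor(c["pixels"],cv2.COLOR_RGB2HSV); m=((hsv[...,1]<90)&(hsv[...,2]>170)).astype(np.uint8)
n,l,s,ce=cv2.connectedComponentsWithStats(m)
for i in range(1,n):
    if 20<s[i][4]<400 and 235<ce[i][0]<345 and 170<ce[i][1]<225: print(ce[i],s[i],np.median(depthpts(c,np.argwhere(l==i)[:,::-1]),0).round(4))
print(bot.get_obs()["gripper_width"])
E
```

```text
t: 7.23
eef_pos: [0.4802, 0.0143, 0.2453]
tool_rot: [0.0, 0.992, 0.13, -0.001]
contact_force: [-0.2, -0.5, 0.2]
gripper_width: 0.625
grasp_force: 0.0
t 7.23 eef [0.4802 0.0143 0.2453] F [-0.2 -0.5  0.2] shift cm [ 0.39 -0.03  8.33] spin -0.001
[313.49557522 188.63716814] [308 183  12  13 113] [ 0.535  -0.1885  0.1562]
0.6194019383649715
```

View pics/s3.png

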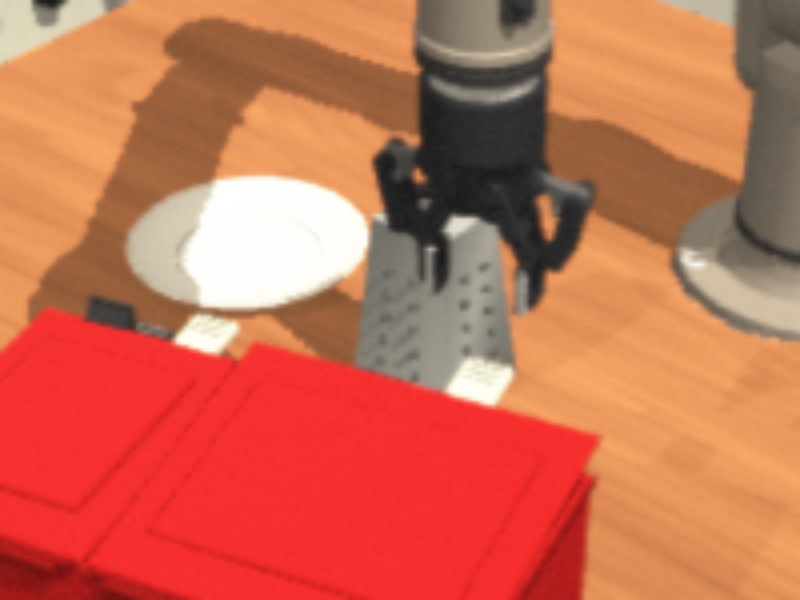

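The crop shows the loaf lid ajar, with its tab at (480,380), and the open fingers right above it, tips at (435,285) and (527,305). The roll lid is shut. Descend and grip.

```bash
python3 -m jog '[[0.2,0,1,0],[0.3,0,3,0],[0.3,0,5,0],[0.3,0,7,0],[0.3,0,8.1,0],[0.3,0,8.3,0],[0.3,0,8.3,0],[0.3,0,8.3,0]]'; python3 -m jog '[[0,0,0,0],[0,0,0,0],[0,0,0,0],[0,0,0,0],[0,0,0,0],[0,0,0,0],[0,0,0,0]]' 1 30
python3 - <<'E'
from g import *
c=cam("scene"); cv2.imwrite("pics/s4.png",cv2.resize(c["pixels"][90:190,190:320],None,fx=6,fy=6)[...,::-1])
H=np.array([.7114,.0765,.145]); 
o=bot.get_obs(); print(o["eef_pos"],o["gripper_width"]*85,o["grasp_force"],o["contact_force"].round(1))
th0=.14
z0=o["eef_pos"]
P=lambda t: np.array([-(.238*np.cos(t)),.0035*np.cos(t)+.238*np.sin(t)])
for d in range(8,54,3):
    v=P(np.radians(d))-P(th0); print(d,"x %.2f z %.2f"%(v[0]*100,-v[1]*100))
E
```

```text
t: 8.0
eef_pos: [0.4844, 0.0162, 0.1634]
tool_rot: [0.0, 0.991, 0.13, 0.0]
contact_force: [0.8, 0.1, 0.1]
gripper_width: 0.626
grasp_force: 0.0
t: 8.58
eef_pos: [0.4844, 0.0168, 0.1631]
tool_rot: [-0.0, 0.991, 0.131, 0.001]
contact_force: [0.3, 3.3, 0.6]
gripper_width: 0.387
grasp_force: 34.7
[0.4843896  0.01681136 0.16306485] 33.120402732303276 34.73732113838196 [1.4 3.8 0.2]
8 x -0.00 z 0.01
11 x 0.20 z -1.22
14 x 0.47 z -2.43
17 x 0.81 z -3.63
20 x 1.20 z -4.80
23 x 1.66 z -5.95
26 x 2.18 z -7.08
29 x 2.75 z -8.18
32 x 3.38 z -9.24
35 x 4.07 z -10.27
38 x 4.81 z -11.26
41 x 5.61 z -12.21
44 x 6.45 z -13.12
47 x 7.34 z -13.98
50 x 8.27 z -14.79
53 x 9.24 z -15.55
```

View pics/s4.png

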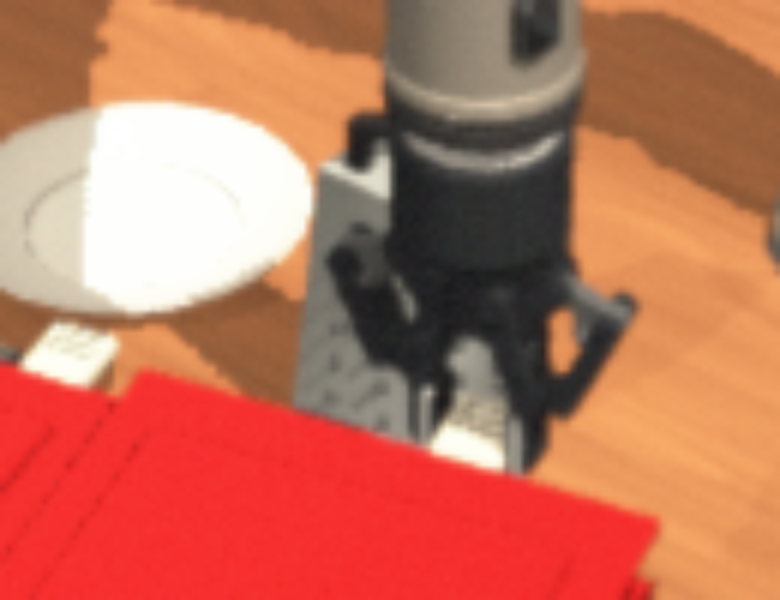

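The fingers straddle the ivory tab at (470,430), gripped at 33 mm with about 35 N. Now lift along the arc.

```bash
python3 -m jog '[[0.1,0,-0.6,0],[0.2,0,-1.2,0],[0.45,0,-2.4,0],[0.8,0,-3.6,0],[1.2,0,-4.8,0],[1.65,0,-5.95,0],[2.2,0,-7.1,0],[2.75,0,-8.2,0],[3.4,0,-9.25,0],[4.05,0,-10.25,0],[4.05,0,-10.25,0],[4.05,0,-10.25,0]]'
python3 - <<'E'
from g import *
o=bot.get_obs(); print(o["gripper_width"],o["grasp_force"],o["eef_pos"]-[.4844,.0168,.1631])
E
```

```text
t: 9.63
eef_pos: [0.5224, 0.0269, 0.2647]
tool_rot: [-0.0, 0.991, 0.131, -0.001]
contact_force: [-1.0, 4.4, -2.1]
gripper_width: 0.393
grasp_force: 34.9
0.3928215457047857 34.85845327377319 [0.03800526 0.01013611 0.10161807]
```

```bash
python3 -m jog '[[0.35,0,-0.5,0],[0.75,0,-1,0],[1.55,0,-1.95,0],[2.4,0,-2.85,0],[3.3,0,-3.75,0],[4.2,0,-4.55,0],[4.2,0,-4.55,0],[4.2,0,-4.55,0],[4.2,0,-4.55,0],[4.2,0,-4.55,0],[4.2,0,-4.55,0]]'
python3 - <<'E'
from g import *
o=bot.get_obs(); print(o["gripper_width"],o["grasp_force"],o["eef_pos"]-[.4844,.0168,.1631])
H=np.array([.7114,.0765]); e=o["eef_pos"]; print("ang tcp",np.degrees(np.arctan2(e[2]+.019-.1475,(H-e[:2])@BX[:2])))
for n in("scene","top"):
    c=cam(n); hsv=cv2.cvtColor(c["pixels"],cv2.COLOR_RGB2HSV)
    red=(((hsv[...,0]<6)|(hsv[...,0]>174))&(hsv[...,1]>180)&(hsv[...,2]>60))
    P=depthpts(c,np.argwhere(red)[:,::-1]); D=P[:,:2]-H; s=np.c_[-(D@BX[:2]),P[:,2]-.145]; y=D@BY[:2]
    k=(abs(y)<.12)&(P[:,2]>.2)&(P[:,2]<.4)&(s[:,0]<.25)&(s[:,0]>0)
    vx,vy,*_=cv2.fitLine(s[k].astype(np.float32),cv2.DIST_HUBER,0,.01,.01).ravel(); print(n,k.sum(),"lid deg",np.degrees(np.arctan2(vy,vx)), "ratio",np.degrees(np.median(np.arctan2(s[k][:,1],s[k][:,0]))))
    if n=="scene": save(c,"pics/s5.png")
E
```

```text
t: 10.55
eef_pos: [0.5631, 0.0377, 0.3105]
tool_rot: [-0.0, 0.991, 0.131, -0.0]
contact_force: [-0.7, 5.0, -1.1]
gripper_width: 0.387
grasp_force: 35.1
0.3870458529740129 35.14256000518799 [0.07874964 0.02094798 0.14742693]
ang tcp 49.90963290094395
scene 5963 lid deg 44.765636 ratio 53.459763569898094
top 605 lid deg 44.9721 ratio 52.01151406016569
```

View pics/s5.png

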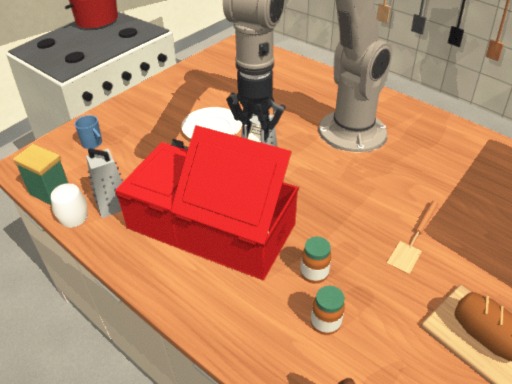

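The scene view shows the loaf lid raised at (238,175), held by the gripper at (255,110), with the roll lid shut. The two angle estimates disagree (45° against 50°), so I'll fit a plane properly.

Run:
```python
from g import *
c=cam("scene"); 
poly=np.array([[203,140],[278,158],[258,210],[188,193]])
m=np.zeros(c["depth"].shape,np.uint8); cv2.fillPoly(m,[poly],1)
P=depthpts(c,np.argwhere(m)[:,::-1])
for _ in range(4):
    C=P.mean(0); n=np.linalg.svd(P-C,full_matrices=False)[2][2]; n*=np.sign(n[2]); d=(P-C)@n; P=P[abs(d)<max(2*d.std(),.004)]
print(len(P),d.std(),"normal",n,"tilt",np.degrees(np.arccos(n[2])),"az",np.degrees(np.arctan2(n[1],n[0])))
D=P[:,:2]-[.7114,.0765]; s=-(D@BX[:2]); 
for a in np.arange(.03,.16,.02):
    k=abs(s-a)<.005; print(round(a,2),k.sum(),np.median(P[k,2]).round(4) if k.any() else None)
c=cam("top"); hsv=cv2.cvtColor(c["pixels"],cv2.COLOR_RGB2HSV)
uv=np.array([(u,v) for u in range(215,285) for v in range(125,200)]);Q=depthpts(c,uv)
D=Q[:,:2]-[.7114,.0765]; s=-(D@BX[:2]); y=D@BY[:2]; r=hsv[uv[:,1],uv[:,0]]; ok=(abs(y)<.1)&(r[:,1]>150)
for a in np.arange(-.01,.2,.02):
    k=ok&(abs(s-a)<.005); print("top",round(a,2),k.sum(),np.percentile(Q[k,2],[20,50,80]).round(4) if k.any() else None)
```

```text
4238 0.03718484288451681 normal [-0.57278868 -0.31261576  0.75774964] tilt 40.73378937943589 az -151.3752363238491
0.03 181 0.2036
0.05 470 0.2225
0.07 471 0.2448
0.09 485 0.2663
0.11 390 0.2872
0.13 22 0.2922
0.15 0 None
top -0.01 1 [0.1522 0.1522 0.1522]
top 0.01 4 [0.1611 0.1627 0.1635]
top 0.03 8 [0.193  0.1954 0.1989]
top 0.05 9 [0.2202 0.2243 0.2249]
top 0.07 15 [0.242  0.2459 0.248 ]
top 0.09 36 [0.0125 0.2613 0.2673]
top 0.11 51 [0.0141 0.2838 0.2882]
top 0.13 59 [0.0138 0.1453 0.3005]
top 0.15 41 [0.0127 0.0182 0.1478]
top 0.17 29 [0.0126 0.0517 0.1473]
top 0.19 1 [0.0111 0.0111 0.0111]
```

Run:
```python
from g import *
c=cam("scene"); P=np.array(c["pose"]); Rw=P[:3,:3].T; t=-Rw@P[:3,3]
C0=np.array([.4815,.0149,0])+.133*BX-.12*BY   # bin origin
def pr(x,y,z): return cv2.projectPoints((C0+x*BX+y*BY+[0,0,z]).reshape(1,1,3),cv2.Rodrigues(Rw)[0],t,c["K"],np.array(c["distortion"]))[0].ravel().round(1)
for y in(.21,-.04): 
    print("rear",y,pr(.105,y,.148))
    for d in(42,45,48,50,52,55):
        a=np.radians(d); L,h=.22,.006; print(d,pr(.105-L*np.cos(a)+h*np.sin(a),y,.145+L*np.sin(a)+h*np.cos(a)),pr(.105-L*np.cos(a),y,.145+L*np.sin(a)))
cr=c["pixels"][115:215,175:305]; cv2.imwrite("pics/s6.png",cv2.resize(cr,None,fx=6,fy=6,interpolation=cv2.INTER_CUBIC)[...,::-1])
```

```text
rear 0.21 [263.3 242.5]
42 [292.  151.2] [292.6 151.8]
45 [290.8 150.5] [291.5 150.9]
48 [289.5 149.9] [290.2 150.2]
50 [288.6 149.7] [289.3 149.9]
52 [287.7 149.6] [288.4 149.7]
55 [286.1 149.6] [286.9 149.6]
rear -0.04 [170.3 210.1]
42 [197.3 125.5] [198.3 126.1]
45 [195.3 124.5] [196.3 125. ]
48 [193.2 123.8] [194.3 124.2]
50 [191.7 123.4] [192.9 123.7]
52 [190.2 123.2] [191.4 123.4]
55 [187.9 123. ] [189.1 123.1]
```

View pics/s6.png

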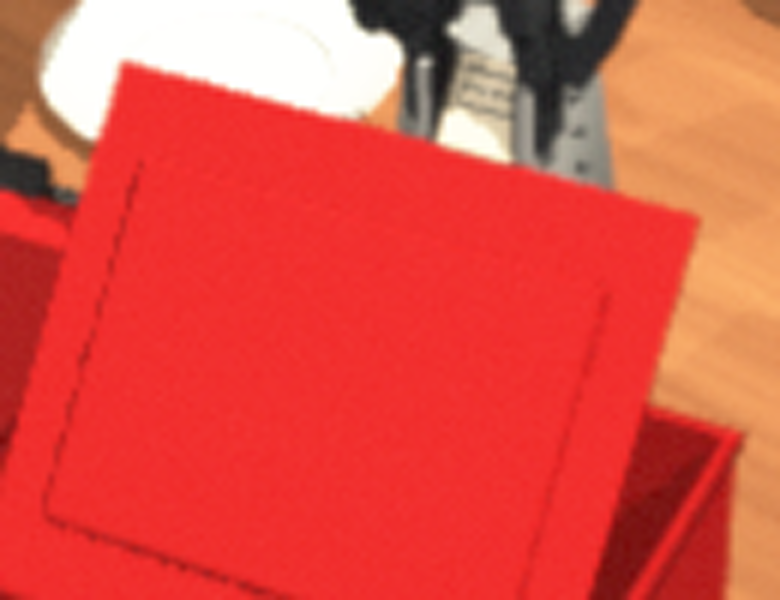

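The crop shows the raised lid's front corners at (125,62) and (698,215), the bin's front-left rim corner at (740,433), and the tab still between the pads at (480,110). I'll check the projection offset against the shut-lid corners seen earlier.

Run:
```python
from g import *
from scipy.optimize import least_squares
c=cam("scene"); P=np.array(c["pose"]); Rw=P[:3,:3].T; t=-Rw@P[:3,3]
def pr(C0,yaw,p):
    w=np.array([C0[0],C0[1],0])+R.from_euler("z",yaw).apply(p)
    return cv2.projectPoints(w.reshape(-1,1,3),cv2.Rodrigues(Rw)[0],t,c["K"],np.array(c["distortion"]))[0].reshape(-1,2)
C0=(np.array([.4815,.0149,0])+.133*BX-.12*BY)[:2]
# static points in pics/s2 (shut lids, offset 110,90, x4): loaf front-left, split front, roll front-right(207,212), roll rear-right (25,400), split rear (243,482)
px=np.array([[755,376],[412,272],[207,212],[26,402],[243,482]])/4-.4+[110,90]
X=np.array([[-.115,.21,.151],[-.115,-.04,.151],[-.115,-.21,.151],[.105,-.21,.151],[.105,-.04,.151]])
print("resid before",(px-pr(C0,YAW,X)).round(1).tolist())
f=least_squares(lambda v:(px-pr(v[:2],v[2],X)).ravel(),[*C0,YAW]); v=f.x; print(C0,v,f.fun.reshape(-1,2).round(1).tolist())
obs=np.array([[125,62],[698,215]])/6-.4+[175,115]
for d in range(40,60,2):
    a=np.radians(d); L,h=.22,.006
    Q=np.array([[.105-L*np.cos(a)+h*np.sin(a),y,.145+L*np.sin(a)+h*np.cos(a)] for y in(-.04,.21)]); print(d,(obs-pr(v[:2],v[2],Q)).round(1).tolist())
e=bot.get_obs()["eef_pos"]; hx=v[:2]+.105*np.array([np.cos(v[2]),np.sin(v[2])]); s=(hx-e[:2])@[np.cos(v[2]),np.sin(v[2])]
print("tcp dist to hinge",s,"z",e[2],"angle by x",np.degrees(np.arccos(s/.238)),"by z",np.degrees(np.arcsin((e[2]+.019-.147)/.238)))
```

```text
resid before [[-0.1, 1.2], [-0.6, 0.4], [-0.2, 0.5], [0.9, 0.4], [0.2, 0.9]]
[ 0.64102642 -0.06658817] [ 0.64275471 -0.06471631  0.26105346] [[-0.3, 0.5], [-0.7, -0.2], [-0.3, -0.0], [1.0, -0.2], [0.2, 0.2]]
40 [[-3.2, -1.9], [-2.0, -2.2]]
42 [[-1.9, -1.1], [-1.3, -1.5]]
44 [[-0.6, -0.5], [-0.5, -1.0]]
46 [[0.8, 0.1], [0.3, -0.6]]
48 [[2.2, 0.6], [1.2, -0.2]]
50 [[3.6, 0.9], [2.1, -0.0]]
52 [[5.1, 1.2], [3.1, 0.1]]
54 [[6.7, 1.3], [4.1, 0.1]]
56 [[8.3, 1.3], [5.1, -0.1]]
58 [[9.9, 1.3], [6.2, -0.3]]
tcp dist to hinge 0.1552103362154726 z 0.31076765143247076 angle by x 49.296533601664265 by z 50.16848387440139
```

Both camera measures put the lid at about 46°, because the tab sits lower in the pads than nominal. I'll raise it about 3.5° more.

```bash
python3 -m jog '[[0.3,0,-0.3,0],[0.6,0,-0.55,0],[1.1,0,-0.95,0],[1.1,0,-0.95,0],[1.1,0,-0.95,0],[1.1,0,-0.95,0]]'
python3 - <<'E'
from g import *
c=cam("scene"); P=np.array(c["pose"]); Rw=P[:3,:3].T; t=-Rw@P[:3,3]
hsv=cv2.cvtColor(c["pixels"],cv2.COLOR_RGB2HSV)
cr=c["pixels"][115:215,175:305]; cv2.imwrite("pics/s7.png",cv2.resize(cr,None,fx=6,fy=6,interpolation=cv2.INTER_CUBIC)[...,::-1])
C0=np.array([.6428,-.0647,0]); Rz=R.from_euler("z",.2611)
for d in range(44,58,2):
    a=np.radians(d); L,h=.22,.006
    Q=C0+Rz.apply([[.105-L*np.cos(a)+h*np.sin(a),y,.145+L*np.sin(a)+h*np.cos(a)] for y in(-.04,.21)])
    uv=cv2.projectPoints(Q.reshape(-1,1,3),cv2.Rodrigues(Rw)[0],t,c["K"],np.array(c["distortion"]))[0].reshape(-1,2); print(d,((uv+.4-[175,115])*6).round(0).tolist())
poly=np.array([[205,140],[270,157],[250,195],[193,178]]); m=np.zeros(c["depth"].shape,np.uint8); cv2.fillPoly(m,[poly],1)
q=Rz.inv().apply(depthpts(c,np.argwhere(m)[:,::-1])-C0); k=q[:,2]>.17; q=q[k]
A=np.c_[q[:,:2],np.ones(len(q))]
from scipy.optimize import least_squares
f=least_squares(lambda p:A@p-q[:,2],[-1,0,.2],loss="soft_l1",f_scale=.003).x
print("plane deg",np.degrees(np.arctan(-f[0])),"side",f[1],"z at hinge",f[0]*.105+f[2])
o=bot.get_obs(); print(o["gripper_width"],o["grasp_force"],o["contact_force"].round(1))
E
```

```text
t: 11.35
eef_pos: [0.574, 0.0406, 0.3196]
tool_rot: [-0.0, 0.991, 0.131, -0.0]
contact_force: [0.3, 5.8, -4.8]
gripper_width: 0.385
grasp_force: 34.9
44 [[128.0, 65.0], [701.0, 221.0]]
46 [[120.0, 62.0], [696.0, 218.0]]
48 [[112.0, 59.0], [691.0, 216.0]]
50 [[103.0, 57.0], [685.0, 215.0]]
52 [[94.0, 55.0], [679.0, 214.0]]
54 [[85.0, 54.0], [673.0, 215.0]]
56 [[75.0, 54.0], [667.0, 215.0]]
plane deg 47.61847356575326 side 0.005584410103700691 z at hinge 0.17666616699199839
0.3863413988281341 34.94079887866974 [ 0.7  5.1 -5.1]
```

View pics/s7.png

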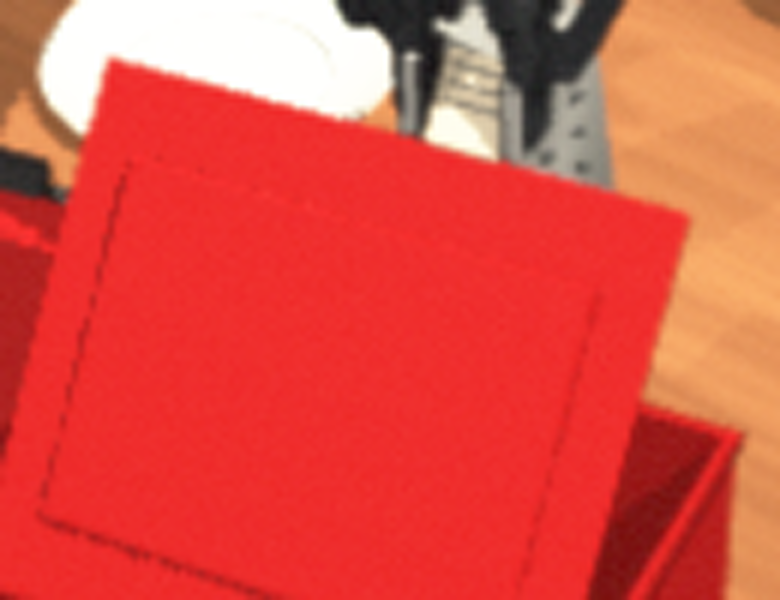

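The lid's front corners are now at (109,59) and (691,215), which gives about 48–49° by camera and about 51° by the arm. The tab is firmly gripped and the plate is untouched. Handing in while holding.

```bash
python3 -c "
from station import bot
print(bot.hand_in())"
```

```text
the job is handed in; nothing more can be done
None
```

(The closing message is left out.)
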